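Roll a bar into the V-block and up to its stop

ROBOT

A 6-joint arm with a two-finger parallel gripper is mounted at the origin on a cart in front of the work surface, level with it; the furniture and walls round the work are solid. World frame = base frame: x ahead of the robot, y to its left, z up, the work surface at z = 0. Lengths are in m, angles in rad, forces in N, time in s.
With the tool pointing down it reaches from about 0.225 to 0.875 m from the base axis. Payload 3.4 kg.
Tool frame: the origin (TCP) lies midway between the tips of the shut fingers; the grasp point (between the pads) lies 19 mm behind it; z points along the fingers, y is the line along which they close (so a half turn about z gives the same grasp; the last joint's range is limited). The gripper opens to 85 mm and grips with 20 to 120 N. Pads are 22 mm wide; open, the fingers measure 114 mm over their backs; the gripper's body (76 mm by 85 mm) begins 54 mm behind the grasp point. The pads swing forward as they close: fully open they stand 13 mm farther back than shut.
Start: joints at [1.092, 0.276, 1.505, -0, 1.361, -0.121], TCP at [0.201, 0.539, 0.231] pointing down, gripper open.
Joint ranges: [-2.89, 2.89], [-0.75, 2.08], [0.22, 2.7], [-1.18, 4.32], [0.11, 2.71], [-2.7, 2.7]. Speed limits (rad/s): [2.57, 2.57, 3.14, 3.14, 3.14, 3.14].

INTERFACE

Orientations are given as a unit quaternion [w, x, y, z].
In Python, from rig import * gives the robot as it stands.
- The arm moves only by the tool apply_moves, never from a script. Its argument "steps" is one flat list of numbers, 4 for each row, row after row: the shift along the world's x, y, z in cm, then the turn about the world's z in degrees. A call has 1 to 8 rows; each row is the pose to reach, as a shift and turn from the pose commanded when the call began; what a row does not reach only later rows make up. A row lasts 1/12 s, in which the tool goes at most 41.7 mm and 7.16 degrees, less where a joint would pass 70% of its speed; a pose out of reach is approached as far as the arm can. A call with a gripper value outside its range is refused whole. "jaw" is the closure in counts, from 0 (fully open) to 255 (shut), set as the call begins (left out, the last holds). The fingers move at their own pace and stop on an object; "newtons" is the grip in N (left out, the last holds). Time passes only in rows, so rows that repeat a pose let the fingers close. It gives the time, the measured TCP pose, the force, the opening and the grip force at its end, in the units of the state.
- get_state(): the state, without advancing time (a new reading comes with each control period).
- get_image(name): name is "scene" or "top"; returns the picture (420x560x3 uint8, red, green, blue); there is no depth.
- calibration(name): a dict with "fx", "fy", "cx", "cy" (pixels), "xyz" and "rotation" of the camera in the world. Camera axes: x right, y up, looking along -z (the intrinsics and any distortion apply to the point x, -y, -z); pixel columns grow to the right and rows downward; lengths in m; the calibration is good to about 2 mm. A picture is of the moment at which its call begins. calibration takes no time and is no camera call.
- sign_off(): hands the job in; it is judged then, once.
The state is a dict: "clock": time; "qpos": joint angles; "qd": joint speeds; "effort": joint torques, N m; "position": TCP position; "ee_rot": TCP orientation; "contact_force": force on the tool from outside, world axes, zero at the start; "moment": the same for the moment, N m; "width": finger opening in m; "gripper_force": force on a finger pad.
Only numpy, scipy, OpenCV 4.12 (cv2) and the standard library are available. Lean on these libraries where they do the work, as an engineer would, in place of code of your own. Each camera call takes 0.05 s, during which the arm holds its last target. There are 200 camera calls.

TASK

Roll the round steel bar along the bench by pushing on its side with the fingertips, up the ramp of the V-block until it drops into the groove, then push on its end so that it slides along the groove until it meets the stop plate. Only push the bar, never lift it, and leave everything else on the bench where it stands.

Things in the scene. Friction and masses are not known exactly. Their poses are not given: they have to be found in the camera images.
- bar: Round polished steel bar on the bench, 32 mm in diameter, 130 mm long, about 0.4 kg, slippery; rolls easily and may roll on after a push. Origin at its centre; x along its length; y and z turn as it rolls. It starts on the V-block's -y side, up to 0.15 rad askew to the groove, its +x end 25 to 50 mm short of the stop plate's face along the block's x.
- vblock: Dark steel V-block with a ramp, fixed to the bench, 180 x 150 mm. Origin on the bench below the groove's middle, z up. The 90 degree groove runs along x from -85 to +85 mm; its bottom line is at y = 0, 3 mm above the bench. The ramp is on its -y side, the far jaw (+y side) is 34 mm high and stops the rolling. The end at -x (toward the robot) is open.
- vblock_lip (a point): Middle of the lip between ramp and groove, at x = 0, y = -18, z = 18 mm in the V-block's frame. The ramp, as long as the groove, climbs from the bench at y = -96 mm to this lip (flat from y = -20 to -16). Let go on the ramp, the bar rolls back; past the lip it drops into the groove by itself.
- vblock_stop (a point): Point on the inner face of the upright steel stop plate that closes the groove's +x end (away from the robot), at x = +85, y = 0, z = 25 mm in the V-block's frame. The plate is 44 mm high, 10 mm thick and spans y = -16 to +42 mm.
- vblock_seat (a point): Where the bar's centre lies when it rests in the groove with its end against the stop plate: x = +20, y = 0, z = 25.6 mm in the V-block's frame; axes as the V-block's.
- vial_2: Bystander: small screw-cap vial with black cap, 28 mm wide, 62 mm tall, beyond the bar's path. Origin at the centre of its underside.
- cap_1: Bystander: blue screw cap, 36 mm wide, 22 mm high, between the robot and the bar's path. Origin at the centre of its underside.
- tip_box: Bystander: box with white lid, 100 x 66 x 57 mm, left of the V-block. Origin at the centre of its underside.
- petri_dish: Bystander: round clear dish, 60 mm wide, 13 mm high, left of the V-block. Origin at the centre of its underside.
- beaker: Bystander: clear beaker, 53 mm wide, 66 mm tall, at the right. Origin at the centre of its underside.
- marker_1: Bystander: felt marker with black cap, 130 mm long, 15 mm thick, lying near the right front. Origin at the centre of its underside.
- flask_09: Bystander: conical flask with blue cap, 69 mm wide, 123 mm tall, at the far right. Origin at the centre of its underside.
- tape_roll: Bystander: roll of tape lying flat, 104 mm wide, 25 mm high, at the far right. Origin at the centre of its underside.
There are look-alikes about, which are no part of the job. Of the things that look like the vblock, the larger one is meant. Of the things that look like the bar, take the one that is farthest to the robot's right at the start.

How it is judged:
On the way, in this order (a step that is already met when the one before it is completed fails the run):
1. the bar has rolled half a turn about its own axis (angle between bar's own z axis and vertical above 2.4 rad).
2. the bar has rolled on through a full turn (angle between bar's own z axis and vertical below 0.7 rad).
3. the bar has dropped into the groove (y of bar in the frame of vblock_seat between -0.004 and 0.004 m and z of bar in the frame of vblock_seat between -0.004 and 0.004 m and angle between the x axis of bar and the x axis of vblock, either way round below 0.06 rad), for 0.1 s.
At the end, for the whole second after the job is handed in: The bar rests in the V-block's groove, carried by it, parallel to it within 0.04 rad and within 3 mm of its seat across and in height, its end within 3 mm of the stop plate, at rest (x of bar in the frame of vblock_seat between -0.003 and 0.004 m and y of bar in the frame of vblock_seat between -0.003 and 0.003 m and z of bar in the frame of vblock_seat between -0.003 and 0.003 m and angle between the x axis of bar and the x axis of vblock, either way round below 0.04 rad and contact force between bar and vblock above 1 N and linear speed of bar below 0.01 m/s and angular speed of bar below 0.2 rad/s); the robot touches nothing.
It fails at once if the bar is lifted (its centre more than 45 mm above the bench) (height (world z) of bar above 0.045 m).
It fails at once if the bar is tipped up by more than 0.35 rad (angle between bar's own x axis and vertical below 1.22 rad).
It fails at once if the bar is tipped down by more than 0.35 rad (angle between bar's own x axis and vertical above 1.92 rad).
It fails at once if another thing on the bench is moved by more than 15 mm (distance of any of vial_2, cap_1, tip_box, petri_dish, beaker, marker_1, flask_09, tape_roll from where it was at the start of the episode above 0.015 m).
It also fails if it takes over 61 s, if anything falls off the work surface, if the arm or the gripper's body presses on something with over 40 N, if the wrist force passes 120 N, or if a joint passes its speed limit or range.

## Working session

There is one attempt and no reset: what is moved stays moved. The work goes in short steps, Python scripts to look and compute and a tool call to move; the robot and the scene stay as the last step left them, time stands still between calls to the robot, and variables do not carry over. Pictures are saved under pics/ and viewed, at most 10 in all, crops included, and the job is handed in when it is done.

Besides the shell and the picture viewer there is one more tool, called after "Emit:" in YAML: its name, and indented under it one key for each argument. apply_moves: Moves the arm, as the interface text tells. Its arguments: {"type":"object","properties":{"steps":{"type":"array","items":{"type":"number"}},"jaw":{"type":"number"},"newtons":{"type":"number"}},"required":["steps"]}

```bash
mkdir -p pics; python3 - <<'E'
from rig import *
import cv2
for n in("scene","top"):
    cv2.imwrite(f"pics/{n}0.png",get_image(n)[:,:,::-1]); print(n,calibration(n))
print(get_state())
E
```

```text
scene {'fx': 534.2348023387317, 'fy': 534.2348023387317, 'cx': 265.7701852643534, 'cy': 209.2507606652946, 'xyz': array([-0.49582569, -1.0245432 ,  1.10807682]), 'rotation': array([ 0.82630558,  0.40924291, -0.17982037, -0.34264262])}
top {'fx': 391.9695354435651, 'fy': 391.9695354435651, 'cx': 290.0627313469945, 'cy': 204.98632674380167, 'xyz': array([ 0.36827062, -0.07956459,  1.31704879]), 'rotation': array([-0.70317462, -0.04275115,  0.03910519,  0.70865265])}
{'clock': 0.1, 'qpos': array([ 1.09202755e+00,  2.76510105e-01,  1.50600608e+00, -3.21378425e-05,
        1.36072951e+00, -1.21004833e-01]), 'qd': array([ 9.35107991e-04, -1.67321064e-03, -4.46448224e-03,  9.54786189e-04,
        6.28995966e-05, -1.06394600e-03]), 'effort': array([ 1.10438210e-03, -4.17700732e+01, -2.46405315e+01, -2.50902340e-04,
        5.91526579e-03, -2.42432429e-05]), 'position': array([0.20114767, 0.53815253, 0.23053876]), 'ee_rot': array([-2.29153244e-04,  1.77926127e-01,  9.84043500e-01, -7.94277042e-04]), 'contact_force': array([0.23121913, 0.9734586 , 0.37383698]), 'moment': array([-0.02171645,  0.02291732, -0.06883087]), 'gripper_force': 0.0, 'width': 0.0857658670461952}
```

View pics/top0.png

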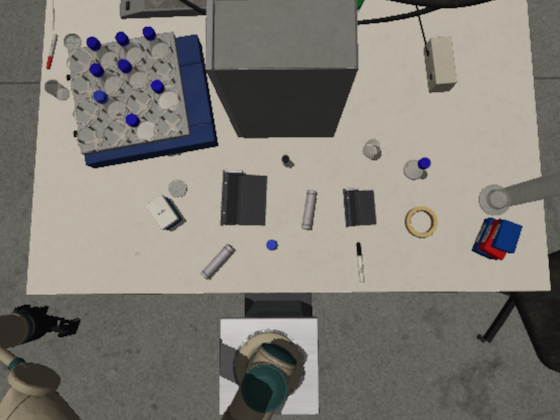

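View pics/scene0.png

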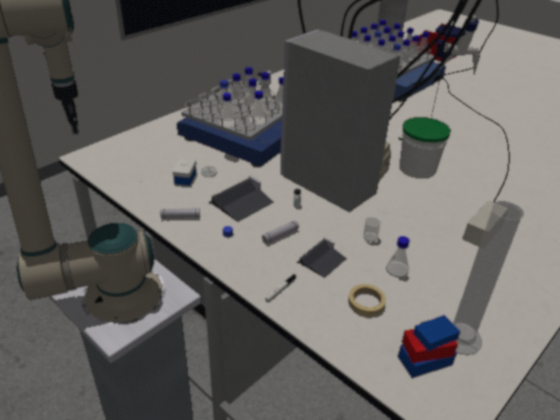

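Candidates:
- **Bars:** (310,210) and (217,261). I take (310,210), the one farthest to the robot's right.
- **V-blocks:** (244,198) is the large one and (360,207) the small one. I take (244,198).

Next I check this in a close crop and measure.

```bash
cat > h.py <<'E'
from rig import *
import cv2, numpy as np
from scipy.spatial.transform import Rotation as R
def cam(n):
    c=calibration(n); w,x,y,z=c['rotation']; return c,R.from_quat([x,y,z,w]).as_matrix()
def ray(n,u,v,z):
    c,M=cam(n); d=M@np.array([(u-c['cx'])/c['fx'],-(v-c['cy'])/c['fy'],-1]); p=np.array(c['xyz']); return p+d*(z-p[2])/d[2]
def proj(n,P):
    c,M=cam(n); q=M.T@(np.array(P)-c['xyz']); return np.array([c['cx']-c['fx']*q[0]/q[2], c['cy']+c['fy']*q[1]/q[2]])
E
python3 - <<'E'
from h import *
im=cv2.imread("pics/top0.png")
cv2.imwrite("pics/crop0.png",cv2.resize(im[140:280,200:400],None,fx=4,fy=4,interpolation=cv2.INTER_CUBIC))
g=cv2.cvtColor(im,cv2.COLOR_BGR2GRAY)
print(g[210,295:326]); print(g[198,215:275]);print(g[165:232,258])
E
```

```text
[176 176 175 175 175 176 177 177 169 140 130 146 157 163 156 138 121  98
  75 103 155 175 175 177 178 178 177 177 177 178 178]
[179 178 179 178 179 180 145  59  51  61  61  57  45  36  36  36  36  35
  36  34  34  36  39  44  49  49  55  58  52  54  53  53  52  52  52  53
  51  50  51  52  53  51  52  52  52  52  53  54  53  53  62 130 179 178
 178 177 178 178 178 178]
[179 177 178 177 176 176 177 176 175 162 107  50  51  50  50  51  50  51
  51  51  52  50  51  50  52  50  51  51  51  53  52  52  52  52  52  52
  51  52  51  52  52  53  52  52  52  52  52  52  52  53  53  52  52  52
  52  52  52  50  51  53 130 173 173 175 176 177 177]
```

View pics/crop0.png

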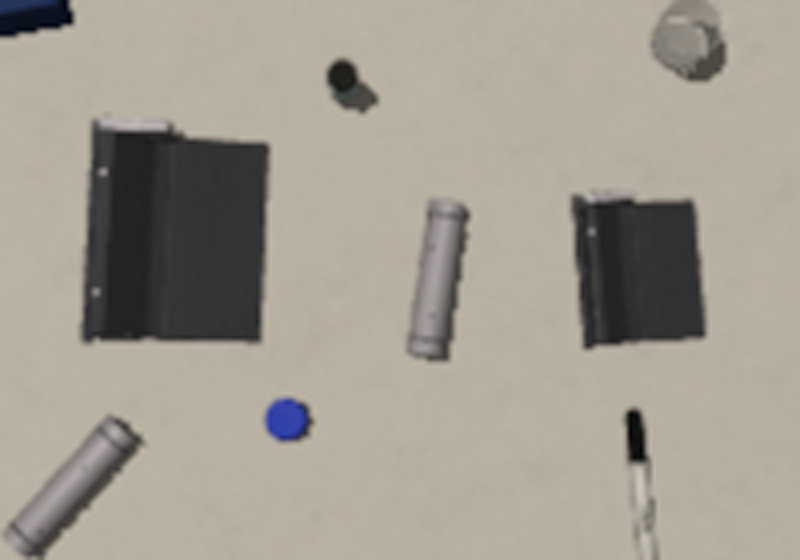

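The crop confirms the choice. In it the bar runs from (448,205) to (428,355), right of the large V-block, whose ramp toe runs from (268,145) to (260,340). The stop is at the top and the cap at (287,420). Now I measure with subpixel edges.

```bash
cat > meas.py <<'E'
from h import *
def cross(p,lo,rising):
    # first subpixel crossing of level lo scanning p
    for i in range(len(p)-1):
        if (p[i]<lo)!=(p[i+1]<lo) and (p[i+1]>p[i])==rising: return i+(lo-p[i])/(p[i+1]-p[i])
def block(im):
    g=cv2.cvtColor(im,cv2.COLOR_BGR2GRAY).astype(float)
    A=[];B=[];F=[]
    for r in range(180,220):
        c=cross(g[r,255:275],115,True)
        if c is not None: A.append(ray("top",255+c,r,0)[:2])
    for c in range(244,262):
        r=cross(g[215:232,c],115,True)
        if r is not None: B.append(ray("top",c,215+r,0.0)[:2])
    for c in range(250,264):
        r=cross(g[168:185,c],115,False)
        if r is not None: F.append(ray("top",c,168+r,0.0)[:2])
    return np.array(A),np.array(B),np.array(F)
E
python3 - <<'E'
from meas import *
im=cv2.imread("pics/top0.png")
A,B,F=block(im)
k=np.polyfit(A[:,0],A[:,1],1); print("toe y=",k,"res",np.std(A[:,1]-np.polyval(k,A[:,0])))
kb=np.polyfit(B[:,1],B[:,0],1);kf=np.polyfit(F[:,1],F[:,0],1);print("rear",kb,"front",kf)
def corner(k,kb):
    y=(k[0]*kb[1]+k[1])/(1-k[0]*kb[0]); return np.array([np.polyval(kb,y),y])
r=corner(k,kb);f=corner(k,kf);print(r,f,np.linalg.norm(f-r))
th=np.arctan(k[0]);ex=np.array([np.cos(th),np.sin(th)]);ey=np.array([-ex[1],ex[0]])
o=(r+f)/2+ey*.096;print("origin",o,"th",th)
for P in([.085,-.096,0],[-.085,-.096,0],[-.085,0.046,.034],[.085,.042,.044],[.085,-.016,.044]):
    w=np.r_[o+ex*P[0]+ey*P[1],P[2]];print(P,proj("top",w),(proj("top",w)-[200,140])*4, proj("scene",w))
# bar
d=im.astype(int);ch=d[:,:,2]-d[:,:,0];print(ch[210,298:322]);
# bar mask: low chroma
m=((ch<14)).astype(np.uint8);m[:, :295]=0;m[:,325:]=0;m[:182]=0;m[238:]=0
n,l,s,c=cv2.connectedComponentsWithStats(m);print(s[1:],c[1:])
i=1+np.argmax(s[1:,4]);rc=cv2.minAreaRect(np.argwhere(l==i)[:,::-1].astype(np.float32));print(rc)
L=[]
g=cv2.cvtColor(im,cv2.COLOR_BGR2GRAY).astype(float)
for rr in range(194,226):
    q=cross(g[rr,297:312],155,False)
    if q is not None:L.append(ray("top",297+q,rr,.016)[:2])
L=np.array(L);kl=np.polyfit(L[:,0],L[:,1],1);print("bar left edge",kl,np.std(L[:,1]-np.polyval(kl,L[:,0])))
for ccc in(308,310,312):print(ccc,g[184:196,ccc],g[224:236,ccc-2])
# others
hsv=cv2.cvtColor(im,cv2.COLOR_BGR2HSV);m=cv2.inRange(hsv,(110,120,60),(130,255,255));m[:225]=0;m[260:]=0
n,l,s,c=cv2.connectedComponentsWithStats(m)
for q in range(1,n):
    if s[q,4]>30:print("cap",c[q],ray("top",*c[q],.022))
print("vial",ray("top",285.7,159,.062), "tower base",ray("top",243,137,0),ray("top",336,137,0))
E
```

```text
toe y= [-0.04201445  0.03158061] res 0.0003750319471052051
rear [0.01142489 0.45486604] front [0.0882301  0.62267526]
[0.45500844 0.01246368] [0.62315164 0.00539923] 0.16829154211414815
origin [0.54310987 0.10484684] th -0.04198975236583271
[0.085, -0.096, 0] [266.78888834 175.35790383] [267.15555338 141.43161531] [274.61697629 201.74660618]
[-0.085, -0.096, 0] [264.6971109  225.08599629] [258.78844361 340.34398517] [238.00174527 221.70670411]
[-0.085, 0.046, 0.034] [220.75013507 222.93821262] [ 83.00054029 331.75285047] [211.05183109 195.08091675]
[0.085, 0.042, 0.044] [224.23400473 171.4452681 ] [ 96.93601892 125.7810724 ] [248.53795061 175.19096899]
[0.085, -0.016, 0.044] [241.74746256 172.02190775] [166.98985025 128.08763101] [259.37123968 181.88310231]
[21 21 21 20 21 20 13  7  7  6  7  7  6  6  4  6 14 19 21 20 21 20 20 20]
[[302 190  15  40 397]] [[309.00755668 209.65491184]]
((309.0491027832031, 209.43063354492188), (10.263860702514648, 39.610897064208984), 8.746162414550781)
bar left edge [-0.16618092 -0.03432312] 0.0005079443097349066
308 [176. 177. 177. 177. 176. 161. 135. 127. 119. 113. 126. 138.] [120. 121. 153. 152. 116. 112. 163. 178. 177. 177. 177. 177.]
310 [176. 178. 178. 178. 178. 166. 152. 151. 147. 125. 136. 159.] [109. 107. 127. 123. 106.  80. 138. 176. 176. 176. 176. 176.]
312 [176. 176. 177. 177. 178. 164. 156. 159. 156. 119. 118. 146.] [ 83.  71.  75.  78.  76.  73. 137. 176. 177. 176. 175. 175.]
cap [271.25925926 244.38271605] [ 0.38903942 -0.01062971  0.022     ]
vial [ 0.66574283 -0.06049358  0.062     ] tower base [0.75930707 0.08749909 0.        ] [ 0.75638819 -0.23357643  0.        ]
```

```bash
python3 - <<'E'
from h import *
b=ray("top",309.0,209.6,.016)[:2]; print("bar mask centre",b, "left-edge based y", -0.03432-0.16618*b[0]-.016/np.cos(.165))
th=-.042;ex=np.array([np.cos(th),np.sin(th)]);ey=np.array([-ex[1],ex[0]]);o=np.array([.5431,.1048])
d=b-o;print("in block",d@ex,d@ey,"gap",.085-.065-d@ex)
# scene cross-check of predicted bar ends & block corners
im=cv2.imread("pics/scene0.png");x,y=b;a=np.array([np.cos(-.165),np.sin(-.165)])
for s in(-1,1):
    p=proj("scene",np.r_[b+s*.065*a,.016]);q=proj("top",np.r_[b+s*.065*a,.032]);print(p,q,(q-[200,140])*4)
    cv2.circle(im,tuple(int(round(v)) for v in p),1,(0,0,255),-1)
for P in([.085,-.096,0],[-.085,-.096,0],[-.085,0.046,.034],[.085,.042,.044],[.085,-.016,.044],[.085,0,.025],[-.085,0,.003]):
    p=proj("scene",np.r_[o+ex*P[0]+ey*P[1],P[2]]);cv2.circle(im,tuple(int(round(v)) for v in p),1,(0,0,255),-1)
cv2.imwrite("pics/s1.png",cv2.resize(im[150:270,180:330],None,fx=5,fy=5,interpolation=cv2.INTER_CUBIC))
p=b-.045*np.array([.164,.986]);print("pre pose",p, "shift cm",(p-[.2011,.5382])*100)
E
```

```text
bar mask centre [ 0.50366489 -0.13647216] left-edge based y -0.1342393301446764
in block -0.02926987933896521 -0.24271517374046284 gap 0.04926987933896521
[264.44037196 239.07201616] [306.2030607  228.58027785] [424.81224281 354.32111142]
[296.4647105  224.45420828] [312.17453472 189.83211022] [448.69813888 199.32844089]
pre pose [ 0.49628489 -0.18084216] shift cm [ 29.51848924 -71.90421569]
```

View pics/s1.png

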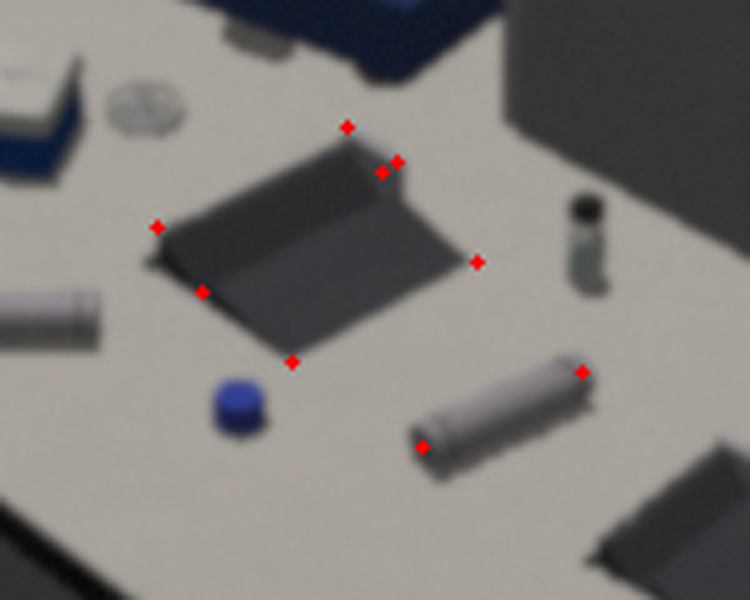

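The overlay of measured points fits the V-block corners and bar ends to about 2 mm. I move over behind the bar with the fingers open.

Emit:
apply_moves:
  steps: [4,-9,0,-7,7,-13,0,-14,9,-17,0,-21,10,-21,0,-28,11,-25,0,-35,12,-28,0,-42,13,-32,0,-49,14,-36,0,-56]
  jaw: 0

```text
clock: 0.77
position: [0.3266, 0.2291, 0.2311]
ee_rot: [0.0, 0.621, 0.784, -0.0]
contact_force: [0.7, 0.4, 0.1]
width: 0.0854
gripper_force: 0.0
```

Emit:
apply_moves:
  steps: [2,-4,0,-7,4,-8,0,-14,6,-12,0,-21,8,-16,0,-23,10,-20,0,-23,12,-24,0,-23,14,-28,0,-23,15,-32,0,-23]

```text
clock: 1.43
position: [0.4712, -0.0714, 0.2311]
ee_rot: [0.0, 0.763, 0.646, 0.0]
contact_force: [1.5, 1.1, -0.5]
width: 0.0857
gripper_force: 0.0
```

```bash
cat > st.py <<'E'
from h import *
def st():
    s=get_state();w,x,y,z=s['ee_rot'];M=R.from_quat([x,y,z,w]).as_matrix()
    yaw=np.degrees(np.arctan2(M[1,1],M[0,1]));print("t",round(s['clock'],2),"p",s['position'].round(4),"yaw",round(yaw,1),"zax",M[:,2].round(3),"F",s['contact_force'].round(1),"w",round(s['width'],4));return s
if __name__=="__main__":st()
E
python3 st.py
```

```text
t 1.43 p [ 0.4712 -0.0714  0.2311] yaw -9.5 zax [ 0.001  0.    -1.   ] F [ 1.5  1.1 -0.5] w 0.0857
```

Emit:
apply_moves:
  steps: [0,0,0,0,0,0,0,0,0,0,0,0]

```text
clock: 1.68
position: [0.4694, -0.0692, 0.2307]
ee_rot: [-0.001, 0.764, 0.646, -0.0]
contact_force: [0.7, 0.5, -0.4]
width: 0.0853
gripper_force: 0.0
```

Emit:
apply_moves:
  steps: [1,-4,0,0,2,-8,0,0,2.7,-11.8,0,0,2.7,-11.8,-4,0,2.7,-11.8,-8,0,2.7,-11.8,-12,0,2.7,-11.8,-16,0,2.7,-11.8,-19,0]

```text
clock: 2.35
position: [0.4954, -0.1845, 0.0388]
ee_rot: [-0.002, 0.762, 0.647, -0.0]
contact_force: [0.1, -0.2, -0.3]
width: 0.0856
gripper_force: 0.0
```

Emit:
apply_moves:
  steps: [0,0,0,0,0,0,-1,0,0,0,-2,0,0,0,-3,0,0,0,-3,0]

```text
clock: 2.77
position: [0.4971, -0.187, 0.011]
ee_rot: [-0.0, 0.763, 0.646, -0.0]
contact_force: [-0.6, -0.2, -0.7]
width: 0.0852
gripper_force: 0.0
```

```bash
python3 - <<'E'
from st import *
st()
for n in("top","scene"):cv2.imwrite(f"pics/{n}2.png",get_image(n)[:,:,::-1])
a=cv2.imread("pics/top2.png")[150:270,230:350];b=cv2.imread("pics/scene2.png")[140:260,220:340]
cv2.imwrite("pics/c2.png",cv2.resize(np.hstack([a,b]),None,fx=3.3,fy=3.3,interpolation=cv2.INTER_CUBIC))
E
```

```text
t 2.77 p [ 0.4971 -0.187   0.011 ] yaw -9.5 zax [-0.  0. -1.] F [-0.6 -0.2 -0.7] w 0.0852
```

View pics/c2.png

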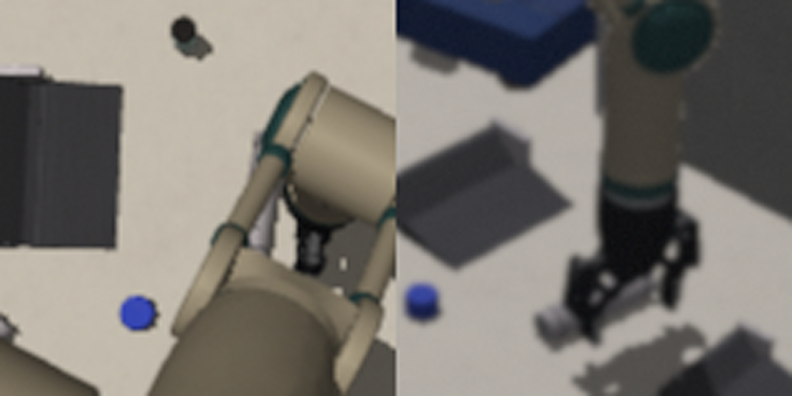

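The image shows the open fingers (300-330, 230-270 in the left half) just behind the bar with the gripper axis parallel to it. I lower the tips, approach, and start a slow push while turning to the block's heading.

Emit:
apply_moves:
  steps: [0,0,-1.5,0,0,0,-1.5,0,0.1,0.8,-1.5,0,0.3,1.6,-1.5,0,0.4,2.2,-1.5,0,0.4,2.5,-1.5,0,0.5,2.8,-1.5,0,0.5,3.1,-1.5,0]

```text
clock: 3.53
position: [0.5026, -0.1561, -0.0033]
ee_rot: [0.0, 0.763, 0.646, 0.0]
contact_force: [0.3, -0.9, 0.8]
width: 0.0854
gripper_force: 0.1
```

Emit:
apply_moves:
  steps: [0.05,0.4,0,0.4,0.1,0.8,0,0.9,0.15,1.2,0,1.4,0.2,1.6,0,1.9,0.25,2.0,0,2.4,0.3,2.4,0,2.9,0.35,2.8,0,3.4,0.4,3.2,0,3.9]

```text
clock: 4.2
position: [0.5062, -0.124, -0.0037]
ee_rot: [-0.0, 0.741, 0.672, -0.0]
contact_force: [-0.2, -0.9, 0.4]
width: 0.0853
gripper_force: 0.1
```

```bash
python3 - <<'E'
from st import *
st()
for n in("top","scene"):cv2.imwrite(f"pics/{n}3.png",get_image(n)[:,:,::-1])
a=cv2.imread("pics/top3.png")[150:270,230:350];b=cv2.imread("pics/scene3.png")[140:260,220:340]
cv2.imwrite("pics/c3.png",cv2.resize(np.hstack([a,b]),None,fx=3.3,fy=3.3,interpolation=cv2.INTER_CUBIC))
E
```

```text
t 4.2 p [ 0.5062 -0.124  -0.0037] yaw -5.5 zax [-0.  0. -1.] F [-0.2 -0.9  0.4] w 0.0853
```

View pics/c3.png

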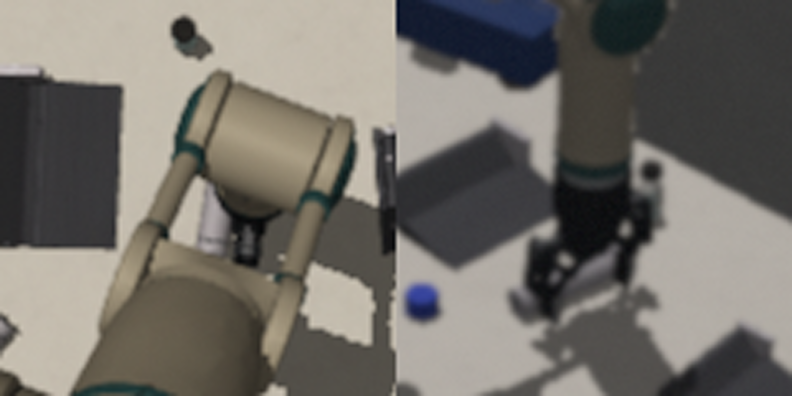

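The bar (205-240, 190-250 in the left half) has moved about 38 mm ahead of the fingers and stays in contact. I continue.

Emit:
apply_moves:
  steps: [0.05,0.4,0,0.4,0.1,0.8,0,0.8,0.12,1.2,0,1.2,0.15,1.6,0,1.6,0.18,2.0,0,2.0,0.2,2.4,0,2.4,0.22,2.8,0,2.8,0.25,3.2,0,3.1]

```text
clock: 4.97
position: [0.5086, -0.092, -0.0037]
ee_rot: [-0.0, 0.722, 0.692, 0.0]
contact_force: [0.0, -0.3, -0.8]
width: 0.0851
gripper_force: 0.1
```

Emit:
apply_moves:
  steps: [0.02,0.4,0,0,0.04,0.8,0,0,0.05,1.2,0,0,0.07,1.6,0,0,0.08,2.0,0,0,0.1,2.4,0,0,0.12,2.8,0,0,0.14,3.2,0,0]

```text
clock: 5.63
position: [0.5101, -0.06, -0.0037]
ee_rot: [0.0, 0.722, 0.691, 0.0]
contact_force: [0.4, 0.4, 0.6]
width: 0.0857
gripper_force: 0.1
```

```bash
python3 - <<'E'
from st import *
st()
for n in("top","scene"):cv2.imwrite(f"pics/{n}4.png",get_image(n)[:,:,::-1])
a=cv2.imread("pics/top4.png")[150:270,210:330];b=cv2.imread("pics/scene4.png")[140:260,200:320]
cv2.imwrite("pics/c4.png",cv2.resize(np.hstack([a,b]),None,fx=3.3,fy=3.3,interpolation=cv2.INTER_CUBIC))
E
```

```text
t 5.63 p [ 0.5101 -0.06   -0.0037] yaw -2.5 zax [ 0. -0. -1.] F [0.4 0.4 0.6] w 0.0857
```

View pics/c4.png

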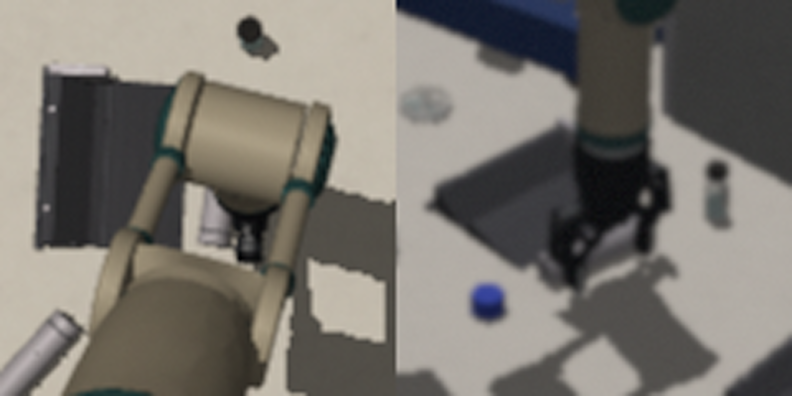

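The bar (202-230, 190-243 in the left half) is parallel to the groove and about 25 mm from the ramp toe. I continue and climb.

Emit:
apply_moves:
  steps: [0.02,0.4,0,0,0.04,0.8,0,0,0.05,1.2,0,0,0.07,1.6,0,0,0.08,2.0,0,0,0.1,2.4,0,0,0.12,2.8,0,0,0.14,3.2,0,0]

```text
clock: 6.4
position: [0.5116, -0.0281, -0.0036]
ee_rot: [0.0, 0.722, 0.692, 0.0]
contact_force: [0.3, -1.9, -0.2]
width: 0.0856
gripper_force: 0.6
```

Emit:
apply_moves:
  steps: [0.02,0.4,0,0,0.04,0.8,0,0,0.05,1.2,0.1,0,0.07,1.6,0.2,0,0.08,2.0,0.3,0,0.1,2.4,0.4,0,0.12,2.8,0.5,0,0.14,3.2,0.6,0]

```text
clock: 7.07
position: [0.5128, 0.0039, 0.0025]
ee_rot: [0.0, 0.722, 0.692, -0.0]
contact_force: [0.4, -2.0, 0.8]
width: 0.0855
gripper_force: 1.4
```

Emit:
apply_moves:
  steps: [0.02,0.4,0.1,0,0.04,0.8,0.2,0,0.05,1.2,0.3,0,0.07,1.6,0.4,0,0.08,2.0,0.5,0,0.1,2.4,0.6,0,0.12,2.8,0.7,0,0.14,3.2,0.8,0]

```text
clock: 7.73
position: [0.5142, 0.036, 0.0104]
ee_rot: [0.0, 0.722, 0.692, -0.0]
contact_force: [-0.5, -2.7, 1.5]
width: 0.0853
gripper_force: 1.4
```

```bash
python3 - <<'E'
from st import *
s=st();th=-.042;ex=np.array([np.cos(th),np.sin(th)]);ey=np.array([-ex[1],ex[0]]);d=s['position'][:2]-[.5431,.1048];print(d@ex,d@ey)
for n in("top","scene"):cv2.imwrite(f"pics/{n}5.png",get_image(n)[:,:,::-1])
a=cv2.imread("pics/top5.png")[150:270,200:320];b=cv2.imread("pics/scene5.png")[140:260,180:300]
cv2.imwrite("pics/c5.png",cv2.resize(np.hstack([a,b]),None,fx=3.3,fy=3.3,interpolation=cv2.INTER_CUBIC))
E
```

```text
t 7.73 p [0.5142 0.036  0.0104] yaw -2.5 zax [-0. -0. -1.] F [-0.5 -2.7  1.5] w 0.0853
-0.02596470816240666 -0.06998822276500345
```

View pics/c5.png

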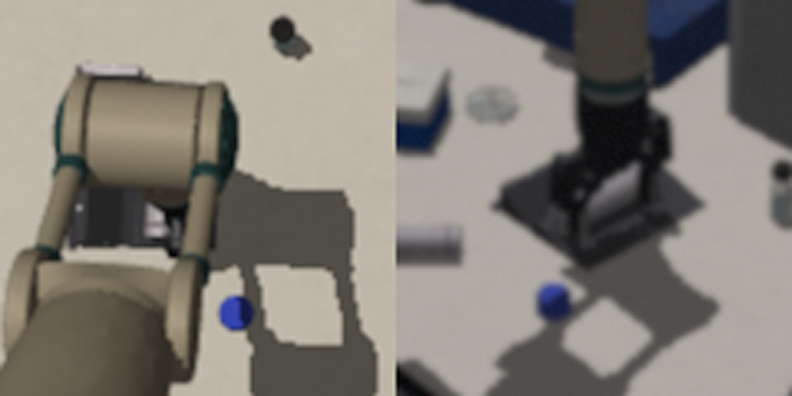

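The bar sits on the ramp ahead of the fingers (150-175, 200-235 in the left half), centre about 43 mm before the groove line. I push it over the lip slowly.

Emit:
apply_moves:
  steps: [0.02,0.4,0.05,0,0.04,0.8,0.1,0,0.06,1.2,0.15,0,0.07,1.5,0.2,0,0.08,1.8,0.2,0,0.09,2.1,0.25,0,0.1,2.4,0.3,0,0.11,2.6,0.3,0]

```text
clock: 8.5
position: [0.5152, 0.0625, 0.0132]
ee_rot: [-0.0, 0.722, 0.691, 0.0]
contact_force: [0.3, -0.4, 0.2]
width: 0.0855
gripper_force: 0.0
```

Emit:
apply_moves:
  steps: [0,0.15,0,0,0,0.3,0,0,0.02,0.45,0,0,0.02,0.6,0,0,0.02,0.6,0,0,0.02,0.6,0,0]

```text
clock: 9.0
position: [0.5155, 0.0677, 0.0133]
ee_rot: [-0.0, 0.722, 0.692, 0.0]
contact_force: [0.7, 0.1, 0.3]
width: 0.0855
gripper_force: 0.0
```

Contact force is gone, so the bar dropped in. I raise, shut the jaw, and go behind the open end.

Emit:
apply_moves:
  steps: [0,-0.3,3,0,0,-0.3,7,0,0,-0.3,11,0,-3,1,12,0,-6,3,12,0,-9.7,4.2,12,0,-9.7,4.2,12,0,-9.7,4.2,12,0]
  jaw: 255
  newtons: 30

```text
clock: 9.67
position: [0.4161, 0.11, 0.1334]
ee_rot: [-0.0, 0.722, 0.692, -0.0]
contact_force: [0.2, 0.9, 0.2]
width: -0.0001
gripper_force: 0.0
```

```bash
python3 - <<'E'
from st import *
s=st();th=-.042;ex=np.array([np.cos(th),np.sin(th)]);ey=np.array([-ex[1],ex[0]]);d=s['position'][:2]-[.5431,.1048];print(d@ex,d@ey)
for n in("top","scene"):cv2.imwrite(f"pics/{n}6.png",get_image(n)[:,:,::-1])
a=cv2.imread("pics/top6.png")[150:270,200:320];b=cv2.imread("pics/scene6.png")[140:260,180:300]
cv2.imwrite("pics/c6.png",cv2.resize(np.hstack([a,b]),None,fx=3.3,fy=3.3,interpolation=cv2.INTER_CUBIC))
E
```

```text
t 9.67 p [0.4161 0.11   0.1334] yaw -2.4 zax [-0.001 -0.    -1.   ] F [0.2 0.9 0.2] w -0.0001
-0.12706694094695564 -0.00017193024620605277
```

View pics/c6.png

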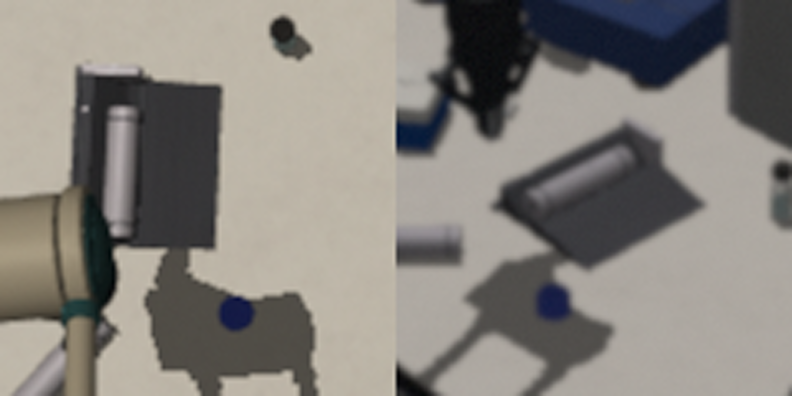

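The bar lies in the groove (120, 105-238 in the left half), parallel, about 30 mm short of the stop. I descend 15 mm farther forward, which clears the look-alike bar's end near (115,325). Then I push along the groove.

Emit:
apply_moves:
  steps: [1.5,-0.06,0,0,1.5,-0.06,-3,0,1.5,-0.06,-6,0,1.5,-0.06,-9,0,1.5,-0.06,-10.5,0,1.5,-0.06,-11.1,0,1.5,-0.06,-11.1,0,1.5,-0.06,-11.1,0]

```text
clock: 10.43
position: [0.4349, 0.1088, 0.0225]
ee_rot: [0.0, 0.723, 0.691, 0.0]
contact_force: [0.7, -0.4, 0.3]
width: -0.0003
gripper_force: 0.0
```

Emit:
apply_moves:
  steps: [0.4,-0.02,0,0,0.8,-0.03,0,0,1.2,-0.05,0,0,1.6,-0.07,0,0,1.9,-0.08,0,0,2.2,-0.09,0,0,2.5,-0.1,0,0,2.8,-0.12,0,0]

```text
clock: 11.1
position: [0.4606, 0.1078, 0.0222]
ee_rot: [-0.001, 0.722, 0.692, -0.001]
contact_force: [-3.9, 0.2, 2.4]
width: -0.0004
gripper_force: 1.6
```

Emit:
apply_moves:
  steps: [0.3,-0.01,0,0,0.6,-0.02,0,0,0.9,-0.04,0,0,1.2,-0.05,0,0,1.4,-0.06,0,0,1.6,-0.07,0,0,1.7,-0.07,0,0,1.8,-0.08,0,0]

```text
clock: 11.77
position: [0.4796, 0.107, 0.0223]
ee_rot: [-0.0, 0.722, 0.692, -0.0]
contact_force: [-2.4, -0.2, -0.2]
width: -0.0001
gripper_force: 1.0
```

Emit:
apply_moves:
  steps: [0.1,0,0,0,0.2,-0.01,0,0,0.2,-0.01,0,0]

```text
clock: 12.02
position: [0.4819, 0.1069, 0.0224]
ee_rot: [0.0, 0.722, 0.692, 0.0]
contact_force: [-1.9, -0.2, -0.9]
width: -0.0
gripper_force: 0.6
```

Emit:
apply_moves:
  steps: [0.1,0,0,0,0.1,0,0,0,0.1,0,0,0]

```text
clock: 12.27
position: [0.4826, 0.1068, 0.0224]
ee_rot: [0.0, 0.722, 0.692, 0.0]
contact_force: [-2.5, 0.1, -0.5]
width: -0.0002
gripper_force: 0.8
```

Emit:
apply_moves:
  steps: [0.1,0,0,0,0.1,0,0,0,0.1,0,0,0]

```text
clock: 12.52
position: [0.4836, 0.1069, 0.0224]
ee_rot: [0.0, 0.722, 0.692, 0.0]
contact_force: [-1.9, -0.8, 0.7]
width: -0.0001
gripper_force: 1.0
```

Emit:
apply_moves:
  steps: [0.1,0,0,0,0.1,0,0,0,0.2,0,0,0,0.2,0,0,0]

```text
clock: 12.85
position: [0.4841, 0.1068, 0.0222]
ee_rot: [-0.001, 0.722, 0.692, -0.001]
contact_force: [-4.9, -0.6, 3.5]
width: -0.0001
gripper_force: 2.6
```

Emit:
apply_moves:
  steps: [0.1,0,0,0,0.1,0,0,0,0.1,0,0,0]

```text
clock: 13.1
position: [0.4841, 0.1068, 0.022]
ee_rot: [-0.002, 0.722, 0.692, -0.002]
contact_force: [-6.8, -0.5, 3.6]
width: -0.0002
gripper_force: 3.3
```

Emit:
apply_moves:
  steps: [0.1,0,0,0,0.1,0,0,0,0.1,0,0,0]

```text
clock: 13.35
position: [0.4841, 0.1069, 0.0219]
ee_rot: [-0.002, 0.722, 0.691, -0.003]
contact_force: [-8.2, 0.7, 4.6]
width: -0.0001
gripper_force: 4.1
```

The tool stalled at block x = -59 mm with the force rising, which is where the stop should be. I back off and check.

Emit:
apply_moves:
  steps: [-0.4,0.02,0,0,-1.2,0.05,0,0,-3,0.1,0,0,-4,0.15,2,0,-4,0.15,6,0,-4,0.15,10,0,-7,2,11,0,-8,4,11,0]

```text
clock: 14.02
position: [0.4085, 0.1471, 0.1361]
ee_rot: [0.002, 0.723, 0.691, 0.003]
contact_force: [-1.0, 0.4, -0.5]
width: -0.0001
gripper_force: 0.0
```

Emit:
apply_moves:
  steps: [-2,4,0,0,-4,8,0,0,-4,8,0,0,-4,8,0,0]

```text
clock: 14.35
position: [0.3671, 0.2289, 0.1328]
ee_rot: [0.0, 0.721, 0.693, 0.001]
contact_force: [0.4, -0.3, 0.2]
width: 0.0
gripper_force: 0.0
```

```bash
python3 - <<'E'
from st import *
s=st()
for n in("top","scene"):cv2.imwrite(f"pics/{n}7.png",get_image(n)[:,:,::-1])
a=cv2.imread("pics/top7.png")[150:270,200:320];b=cv2.imread("pics/scene7.png")[140:260,180:300]
cv2.imwrite("pics/c7.png",cv2.resize(np.hstack([a,b]),None,fx=3.3,fy=3.3,interpolation=cv2.INTER_CUBIC))
th=-.042;ex=np.array([np.cos(th),np.sin(th)])
for x in(-.045,.085):
    p=proj("top",np.r_[np.array([.5431,.1048])+ex*x,.035]);print((p-[200,150])*3.3)
E
```

```text
t 14.35 p [0.3671 0.2289 0.1328] yaw -2.2 zax [ 0.003  0.001 -1.   ] F [ 0.4 -0.3  0.2] w 0.0
[116.58706688 202.15969403]
[123.1176376  73.9369326]
```

View pics/c7.png

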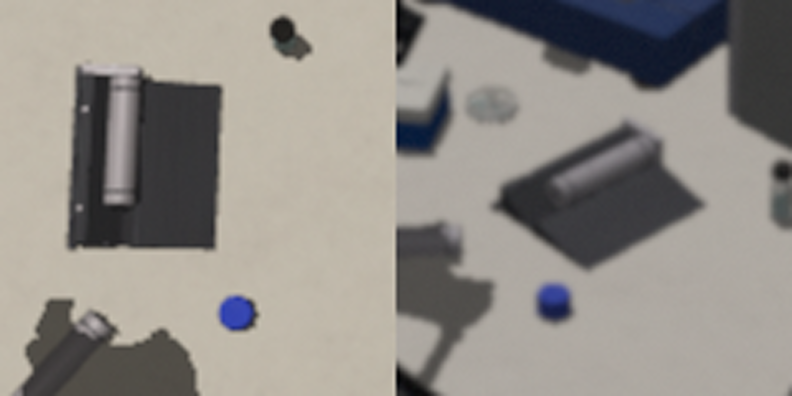

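The bar's front end meets the stop plate at about (124,75). Its rear end at (119,204) matches the predicted seat position. The tool is clear of everything, so I hand in.

```bash
python3 -c "
from rig import *
print(sign_off())"
```

```text
the job is handed in; nothing more can be done
None
```

The bar was rolled up the ramp into the V-block's groove and pushed along until it met the stop plate; in the last images it sits at the predicted seat with the arm clear, and the job was handed in (no verdict was shown).

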